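# Pull the dust extractor's filter and hold it over the sweeps tray

## Task

The bench dust extractor's filter is due for its check: first switch the extractor off at its toggle, then lift its hood by the handle and swing it well back so that it stands open by itself, and draw the filter cassette inside straight up out of its slot by its orange grip. Keep the cassette upright so that the gold dust stays on it, and finish while holding it in the gripper, still and upright, over the middle of the sweeps tray, with its lower edge clear above the tray but no more than a hand's breadth above the tray's rim; do not set it down or let it go. Leave the extractor off with its hood open, and leave the tray and the other things on the bench where they are.

Things in the scene. Friction and masses are not known exactly. Their poses are not given: they have to be found in the camera images.
- extractor: bench-top dust extractor, blue-grey enamelled housing fixed to the bench, 230 (its x) by 260 (its y) mm, flat deck 150 mm above the bench. Origin: centre of its underside. Its -x side is the front (inlet grille); x, y lie along its sides, z up. A 28 x 154 mm slot, 100 mm deep, in the deck at its x = +15 mm, y = 0, long side along y, takes the filter cassette and is covered by the hood
- switch (a joint): bat toggle on the front right corner of the deck, in rad: 0 = on (as it starts, leaning to the extractor's +y, towards a small green mark), 0.8 = off (leaning to its -y, towards a small red mark); above 0.6 counts as off. Upright at 0.4. About 1 N at the tip moves it; it stays where it is left
- switch_tip (a point): centre of the red ball tip (12 mm dia.) of the toggle. The bat is 34 mm long from its pivot, which lies on the deck (z = 150 mm) at the extractor's x = -92, y = -90 mm; it swings in the extractor's y-z plane
- hood (a joint): light grey sheet hood, 140 (x) by 200 (y) by 50 mm high, on the deck over the filter, in rad: 0 = shut, 1.57 = stood up on its back edge, stop at 1.9. Its stiff hinge holds it wherever it is left (about 4 N at the handle moves it). Above 1.2 counts as open
- hood_handle (a point): middle of the hood's steel bow handle: round bar 10 mm thick, 100 mm long, along the extractor's y, 8 mm behind the hood's front edge, its centre 42 mm above the top sheet (37 mm gap under it). Shut: at the extractor's x = -20 mm, 242 mm above the bench. The bar turns between the fingers as the hood swings; with the hood up, opening the gripper wide in the gap pushes the hood
- hood_hinge (a point): middle of the hood's hinge line: parallel to the extractor's y, at its x = +112 mm and deck height (150 mm). Axes as the extractor's. The handle moves round it at 161 mm radius, up and towards the extractor's +x
- filter: the filter cassette under the hood: black frame with beige pleats, 24 thick (its x) by 150 wide (its y) by 95 mm high, with a head 164 mm wide and 6 mm high (z 95 to 101 mm) that rests on the deck, and an orange grip above. Origin: centre of its lower edge. z points up along it. About 0.24 kg, 2 mm of play all round in the slot
- filter_grip (a point): middle of the cassette's orange grip at a good height to take it: 120 mm above the lower edge. The grip is 26 mm wide along the cassette's y, 14 mm thick along its x, and stands 36 mm above the head (top at 137 mm); seated, its top is 42 mm above the deck
- filter_foot (a point): middle of the cassette's lower edge; seated it lies 55 mm above the bench
- tray: aluminium sweeps tray with a few brass offcuts, loose, 200 (its x) by 240 (its y) mm, rim 25 mm high. Origin: centre of its underside
- spare: clean spare cassette with white pleats, lying flat on the bench, 24 mm high; to be left alone. Origin: middle of its frame, on the bench
- doming_block: steel doming block, 50 mm cube, to be left alone. Origin: centre of its underside
- jar: small glass jar with steel cap, 52 mm dia., 65 mm high, to be left alone. Origin: centre of its underside
- hammer: small hammer lying on the bench, 240 mm long along its x, to be left alone

How it is judged (in metres and radians):
On the way, in this order (a step that is already met when the one before it is completed fails the run):
1. the extractor is switched off (value of joint switch above 0.6 rad), for 0.2 s.
2. the hood stands open (value of joint hood above 1.2 rad), for 0.2 s.
3. the cassette is drawn right out of its slot, above the deck (height (world z) of filter_foot above 0.152 m), for 0.1 s.
At the end, for the whole second after the job is handed in: Cassette held in the gripper clear of tray and extractor, at rest, within 12 degrees of upright, the middle of its lower edge within 40 mm of the tray's centre seen from above and 10 to 115 mm above its rim; toggle off (above 0.6 rad), hood open (above 1.2 rad) (contact force between the fingers and filter above 1 N and contact force between filter and extractor below 0.2 N and contact force between filter and tray below 0.2 N and horizontal distance between filter_foot and tray below 0.04 m and height (world z) of filter_foot between 0.035 and 0.14 m and angle between filter's own z axis and vertical below 0.2 rad and linear speed of filter below 0.03 m/s and value of joint hood above 1.2 rad and value of joint switch above 0.6 rad); the arm keeps its last pose, push and grip.
It fails at once if the hood is lifted while the extractor is still on (value of joint hood above 0.2 rad and value of joint switch below 0.5 rad).
It fails at once if the cassette is tipped more than about 30 degrees (angle between filter's own z axis and vertical above 0.5 rad).
It fails at once if the sweeps tray is shifted by more than 30 mm (distance of tray from where it was at the start of the episode above 0.03 m).
It fails at once if another thing on the bench is shifted by more than 30 mm (distance of any of spare, doming_block, jar, hammer from where it was at the start of the episode above 0.03 m).
It also fails if it takes over 69 s, if anything falls off the work surface, if the arm or the gripper's body presses on something with over 40 N, if the wrist force passes 120 N, or if a joint passes its speed limit or range.

## Robot

A 6-joint arm with a two-finger parallel gripper is mounted at the origin on the work surface. World frame = base frame: x ahead of the robot, y to its left, z up, the work surface at z = 0. Lengths are in mm, angles in rad, forces in N, time in s.
With the tool pointing down it reaches from about 275 to 875 mm from the base axis. Payload 12.5 kg.
Tool frame: the origin (TCP) lies on the centre line of the jaws, within the pads' length; the fingertips stand arm.finger_overhang ahead of it and the grasp point (between the pads) is the TCP (arm.finger_overhang is the distance from the TCP to the fingertips, in mm); y points along the fingers, x is the direction in which the jaws open and shut, and the axes are right-handed (so a half turn about y gives the same grasp; the last joint's range is limited). The gripper opens to 85 mm and grips with 20 to 120 N. Pads are 22 mm wide; open, the fingers measure 114 mm over their backs; the gripper's body (76 mm by 85 mm) begins 54 mm behind the grasp point. The pads swing forward as they close: fully open they stand 13 mm farther back than shut.
Start: joints at [-1.224, 0.351, 1.652, -0, 1.139, -0.085], TCP at [230.195, -499.495, 250.29] pointing down, gripper open.
Joint ranges: [-2.75, 2.75], [-0.79, 2.1], [0.01, 2.65], [-1.57, 4.71], [0.07, 3.14], [-2.87, 2.87]. Speed limits (rad/s): [2.22, 2.22, 2.79, 3.14, 3.14, 3.14].

## Interface

Orientations are given as a unit quaternion [w, x, y, z].
In Python, from rig import arm, effector, kin, telemetry, vision, finish_job, nets gives the robot as it stands. The module is installed in compiled form; this text tells all that it offers. Calls block until the motion is done:
- arm.move_pose(position, orientation): joint-space move of the TCP to a pose.
- arm.movel(position, orientation=None, velocity=150): straight line of the TCP; orientation=None keeps the orientation; velocity is the mean speed in mm/s.
- arm.move_j(angles): joint-space move.
- effector.move_gripper(opening): finger opening in mm; the grip force is fixed at half the most; returns when the fingers have stopped.
- arm.dwell(seconds).
- kin.solve_ik(position, orientation): joint angles nearest the present ones, or None.
- telemetry.get_obs(): the state.
- vision.grab_frame(name): name is "scene" or "top"; returns the picture (420x560x3 uint8, blue, green, red); there is no depth.
- vision.get_calibration(name): a dict with "fx", "fy", "cx", "cy" (pixels), "camera_from_world" (4x4, takes a point from world to camera coordinates). Camera axes: x right, y down, z forward; pixel columns grow to the right and rows downward; lengths in mm; the calibration is good to about 2 mm. A picture is of the moment at which its call begins. get_calibration takes no time and is no camera call.
A pose or a line that the arm cannot do raises arm.MotionError and nothing moves.
- finish_job(): hands the job in, once; it reports no verdict.
Trained networks look in the newest picture that a camera, given by its name, has taken for a name from the list of things; names that differ only in an ending like _2 or _b are one class to them, and where a whole thing is asked for, a point or a joint stands for the part that bears it (a point fixed in the world has none). Each returns a list of dicts, best first, with "conf" (0 to 1); they miss things now and then, are a little off and sometimes report something else, mostly with a low value. They report only what shows in the picture. A call takes as long as a camera call.
- nets.spot_in(camera, query): "uv" ([column, row] in pixels, amid what is visible of it).
- nets.masks_of(camera, query): "region" (420x560 bool, what is visible of it) and "uv" ([column, row] in pixels, amid what is visible of it).
- nets.mark_of(camera, query): "uv" ([column, row] in pixels: a listed point, or the origin of a listed thing).
The state is a dict: "time": time; "qpos": joint angles; "joint_vel": joint speeds; "joint_torque": joint torques, N m; "eef_pos": TCP position; "tool_rot": TCP orientation; "ft_force": force on the tool from outside, world axes, zero at the start; "ft_torque": the same for the moment, N m; "gripper_width": finger opening in mm.
Only numpy, scipy, OpenCV 4.12 (cv2) and the standard library are available. Lean on these libraries where they do the work, as an engineer would, in place of code of your own. Each camera call takes 0.05 s, during which the arm holds its last target.

## Working session

There is one attempt and no reset: what is moved stays moved. The work goes in short steps, each a Python script; the robot and the scene stay as the last script left them, time stands still between calls to the robot, and variables do not carry over. Pictures are saved under pics/ and viewed, and the job is handed in when it is done.

```bash
ls; mkdir -p pics
python3 - <<'E'
from rig import arm, effector, kin, telemetry, vision, nets
import cv2
for n in ["scene","top"]:
    cv2.imwrite(f"pics/{n}0.png",vision.grab_frame(n)); c=vision.get_calibration(n); print(n,c)
    for q in ["extractor","hood_handle","switch_tip","hood_hinge","tray","spare","doming_block","jar","hammer"]:
        print(q,[( [round(float(x)) for x in d["uv"]],round(d["conf"],2)) for d in nets.mark_of(n,q)[:2]])
o=telemetry.get_obs();print(o, arm.finger_overhang)
E
```

```text
pics
scene {'fx': 482.4101442042292, 'fy': 482.4101442042292, 'cx': 275.4148924846778, 'cy': 209.714912154494, 'camera_from_world': array([[-9.01101306e-01,  4.33444868e-01, -1.19156779e-02,
         5.72695916e+02],
       [ 3.25584500e-01,  6.58206782e-01, -6.78791990e-01,
        -5.44532795e+01],
       [-2.86375924e-01, -6.15539909e-01, -7.34233921e-01,
         1.69049531e+03],
       [ 0.00000000e+00,  0.00000000e+00,  0.00000000e+00,
         1.00000000e+00]])}
extractor [([318, 270], 0.98)]
hood_handle []
switch_tip [([284, 217], 0.52)]
hood_hinge [([341, 266], 0.81)]
tray [([256, 196], 0.68)]
spare [([371, 369], 0.75)]
doming_block [([253, 298], 0.81)]
jar [([232, 258], 0.88), ([316, 270], 0.49)]
hammer [([240, 157], 0.58)]
top {'fx': 478.6537279618611, 'fy': 478.6537279618611, 'cx': 281.4773932517362, 'cy': 216.27483063197917, 'camera_from_world': array([[-1.30735986e-02, -9.99913791e-01,  1.22108547e-03,
        -1.02003378e+01],
       [-9.84029939e-01,  1.26490954e-02, -1.77553035e-01,
         6.53054992e+02],
       [ 1.77522283e-01, -3.52284176e-03, -9.84110476e-01,

[... 427 characters left out ...]
me': 1.0, 'qpos': array([-1.22361871e+00,  3.50705400e-01,  1.65179979e+00, -1.15618169e-05,
        1.13912231e+00, -8.45735348e-02]), 'joint_vel': array([ 1.17044770e-03, -8.46206385e-04, -5.68662370e-04, -8.03953771e-05,
        5.32898284e-04,  1.96462056e-03]), 'joint_torque': array([ 2.97874220e-03, -5.06029701e+01, -2.91645259e+01,  1.36963572e-04,
        6.38265774e-04,  6.98649885e-06]), 'eef_pos': array([ 230.18143084, -499.49465032,  250.28667665]), 'tool_rot': array([ 0.59550146, -0.59549236,  0.38130382, -0.38127975]), 'ft_force': array([-0.85784701,  1.15032845, -0.2662103 ]), 'ft_torque': array([-0.04797336, -0.0058662 , -0.00649707]), 'gripper_width': 85.16184651140291} 19.0
```

View pics/scene0.png

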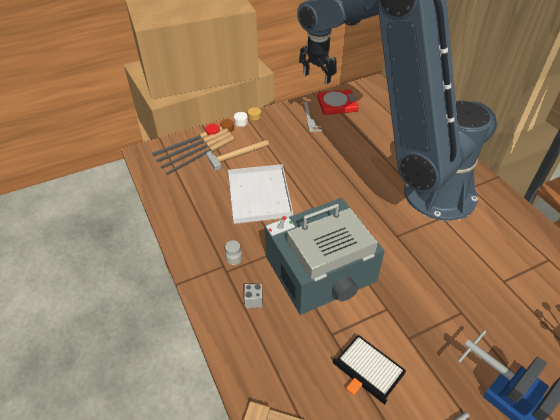

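View pics/top0.png

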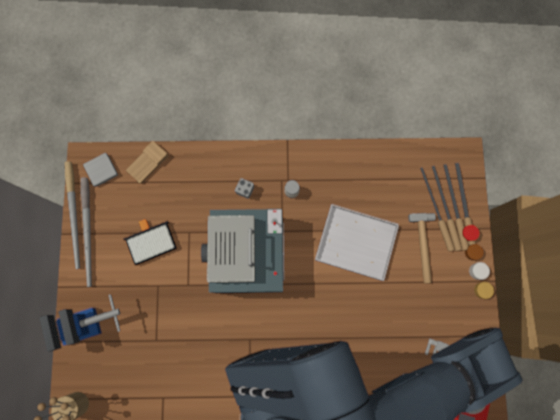

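The pictures show the extractor with its front towards world -y (top: deck about cols 208–285, rows 208–292). The toggle is at about (275,222), the handle runs along world x near column 268, and the tray is at (358,242). I'll zoom in to refine the pose.

Run:
```python
import cv2
a=cv2.imread("pics/top0.png")[195:305,195:300]; cv2.imwrite("pics/top0z.png",cv2.resize(a,None,fx=5.4,fy=5.4,interpolation=cv2.INTER_CUBIC))
a=cv2.imread("pics/scene0.png")[190:315,250:395]; cv2.imwrite("pics/scene0z.png",cv2.resize(a,None,fx=4.7,fy=4.7,interpolation=cv2.INTER_CUBIC))
```

```text
(no output)
```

View pics/top0z.png

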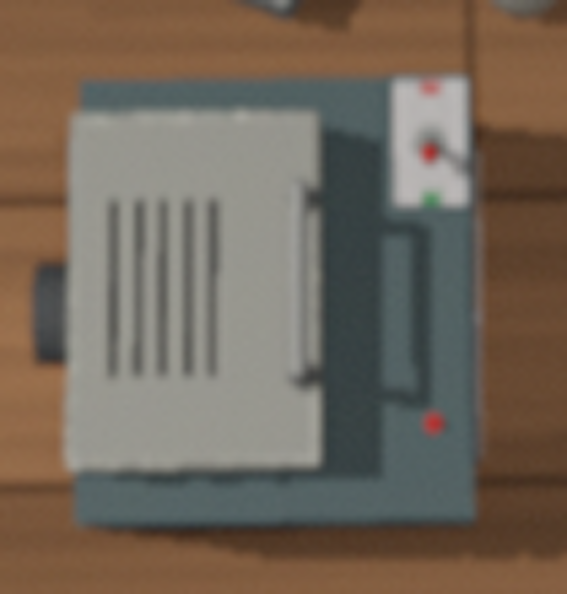

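View pics/scene0z.png

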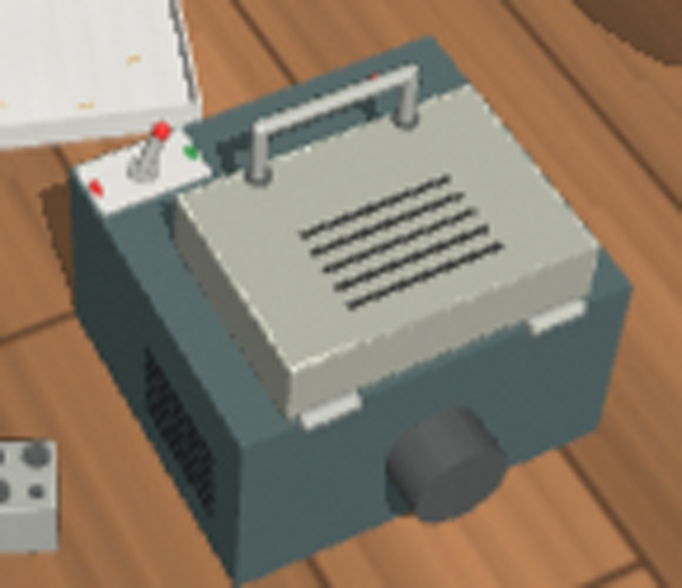

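```bash
cat > h.py <<'E'
import numpy as np, cv2
from rig import arm, effector, kin, telemetry, vision, nets
from scipy.optimize import least_squares
C={n:vision.get_calibration(n) for n in ["scene","top"]}
def proj(n,P):
    c=C[n];P=np.atleast_2d(P);M=c["camera_from_world"];Q=P@M[:3,:3].T+M[:3,3]
    return np.c_[c["fx"]*Q[:,0]/Q[:,2]+c["cx"],c["fy"]*Q[:,1]/Q[:,2]+c["cy"]]
def ray(n,uv,z):
    c=C[n];M=c["camera_from_world"];R=M[:3,:3];o=-R.T@M[:3,3]
    d=R.T@np.array([(uv[0]-c["cx"])/c["fx"],(uv[1]-c["cy"])/c["fy"],1])
    return o+d*(z-o[2])/d[2]
E
cat > fit.py <<'E'
from h import *
st,ct=34*np.sin(.4),34*np.cos(.4)
L=[(-115,-130,150),(115,-130,150),(115,130,150),(-115,130,150),(-28,-100,200),(112,-100,200),(112,100,200),(-28,100,200),(-20,-50,242),(-20,50,242),(-92,-90+st,150+ct)]
L=np.array(L,float)
T=np.array([(470,75),(82,82),(77,524),(475,522),(320,113),(72,113),(66,468),(322,468),(298,184),(298,380),(430,152)],float)
S=np.array([(75,170),(240,447),(632,288),(432,38),(180,200),(290,370),(597,243),(470,88),(258,128),(415,72),(161,131)],float)
T=(T+.5)/5.4-.5+195; S=(S+.5)/4.7-.5+np.array([250,190])
def W(p):
    c,s=np.cos(p[2]),np.sin(p[2]); return np.c_[p[0]+c*L[:,0]-s*L[:,1],p[1]+s*L[:,0]+c*L[:,1],L[:,2]]
def f(p,sel="both"):
    w=W(p);r=[]
    if sel!="scene": r.append((proj("top",w)-T))
    if sel!="top": r.append((proj("scene",w)-S))
    return np.concatenate(r).ravel()
for sel in ["both","top","scene"]:
    r=least_squares(f,[400,50,1.57],args=(sel,),loss="soft_l1");print(sel,r.x.round(3),np.sqrt(np.mean(f(r.x,sel)**2)))
    if sel=="both": print(f(r.x).reshape(-1,2).round(1).tolist()); np.save("ext.npy",r.x); print(W(r.x)[-3:].round(1))
nets_top=vision.grab_frame("top")
m=nets.masks_of("top","tray")[0]; print(m["conf"],m["uv"],m["region"].sum())
pts=np.argwhere(m["region"])[:,::-1].astype(np.float32)
w=np.array([ray("top",p,22)[:2] for p in pts],np.float32)
print(cv2.minAreaRect(w))
vision.grab_frame("scene"); m=nets.masks_of("scene","tray")[0];pts=np.argwhere(m["region"])[:,::-1].astype(np.float32)
print(m["conf"],cv2.minAreaRect(np.array([ray("scene",p,22)[:2] for p in pts],np.float32)))
for q,z in [("spare",0),("doming_block",0),("jar",0),("hammer",0),("tray",0)]:
    for n in ["top","scene"]:
        print(q,n,[ray(n,d["uv"],z).round(0)[:2].tolist() for d in nets.mark_of(n,q)[:1]])
E
python3 fit.py
```

```text
both [530.658  95.964   1.568] 0.5611000895152035
[[0.1, 0.4], [-0.0, -0.2], [-0.4, 0.3], [0.0, -0.1], [-0.2, 0.1], [0.3, 0.5], [0.3, 0.2], [-0.6, -0.3], [0.4, 0.9], [0.3, -1.7], [0.3, 1.1], [-1.3, -0.3], [0.2, 0.6], [0.1, -0.2], [-0.1, -0.5], [-1.0, -0.7], [-0.0, 0.7], [0.4, 0.9], [-0.0, -0.4], [0.4, 0.4], [-0.9, 0.4], [0.3, 0.1]]
[[580.6  75.8 242. ]
 [480.6  76.1 242. ]
 [607.2   3.8 181.3]]
top [531.187  96.085   1.57 ] 0.5509382327123332
scene [530.114  95.661  -4.717] 0.5418024933456973
0.63 [356.6, 239.8] 4124
((566.5899047851562, -276.8417053222656), (244.27369689941406, 204.11331176757812), 72.212158203125)Traceback (most recent call last):
  File "fit.py", line 23, in <module>
    vision.grab_frame("scene"); m=nets.masks_of("scene","tray")[0];pts=np.argwhere(m["region"])[:,::-1].astype(np.float32)
                                  ~~~~~~~~~~~~~~~~~~~~~~~~~~~~~^^^
IndexError: list index out of range
```

Extractor pose comes out at (530.7, 96.0) mm with yaw 1.568, and the two cameras agree to about 1 mm. The tray is near (567, -277). Next I check reach along the whole plan, then do the toggle.

```bash
cat >> h.py <<'E'
from scipy.spatial.transform import Rotation as Ro
ext=np.load("ext.npy") if __import__("os").path.exists("ext.npy") else None
def E(x,y,z):
    c,s=np.cos(ext[2]),np.sin(ext[2]); return np.array([ext[0]+c*x-s*y,ext[1]+s*x+c*y,z])
def Q(yaw):  # jaw axis at yaw, tool down
    x=np.array([np.cos(yaw),np.sin(yaw),0]);y=np.array([0,0,-1.]);z=np.cross(x,y)
    q=Ro.from_matrix(np.c_[x,y,z]).as_quat();return q[[3,0,1,2]]
def bar(th):
    a=np.arctan2(92,-132)-th;r=np.hypot(92,132);return E(112+r*np.cos(a),0,150+r*np.sin(a))
def st(*k):
    o=telemetry.get_obs();print(*k,"t",round(o["time"],2),"p",o["eef_pos"].round(1),"F",o["ft_force"].round(1),"w",round(o["gripper_width"],1));return o
E
python3 - <<'E'
from h import *
o=telemetry.get_obs();q=o["tool_rot"];print(Ro.from_quat(q[[1,2,3,0]]).as_matrix().round(2))
for n,yaw in [("A",ext[2]),("B",ext[2]+np.pi)]:
    for p in [E(-92,-50,260),E(-92,-50,191),bar(0)+[0,0,80],bar(0),bar(.8),bar(1.5),bar(1.5)+[0,0,80],E(15,0,180),E(15,0,360),np.array([566,-277,360]),np.array([566,-277,205])]:
        j=kin.solve_ik(p,Q(yaw)); print(n,p.round(),None if j is None else np.round(j,2))
E
```

```text
[[ 0.42 -0.    0.91]
 [-0.91  0.    0.42]
 [-0.   -1.   -0.  ]]
A [580.   4. 260.] [-0.07  0.4   1.56 -0.    1.19 -1.64]
A [580.   4. 191.] [-0.07  0.47  1.63 -0.    1.04 -1.64]
A [531.  76. 322.] [ 0.06  0.26  1.6  -0.    1.29 -1.51]
A [531.  76. 242.] [ 0.06  0.33  1.7  -0.    1.11 -1.51]
A [531. 182. 309.] [ 0.25  0.32  1.55 -0.    1.27 -1.32]
A [531. 290. 288.] [ 0.42  0.42  1.46 -0.    1.27 -1.14]
A [531. 290. 368.] [ 0.42  0.37  1.34 -0.    1.44 -1.14]
A [531. 111. 180.] [ 0.12  0.42  1.74 -0.    0.98 -1.45]
A [531. 111. 360.] [ 0.12  0.25  1.52 -0.    1.37 -1.45]
A [ 566 -277  360] [-0.53  0.42  1.28 -0.    1.44 -2.1 ]
A [ 566 -277  205] [-0.53  0.54  1.48 -0.    1.12 -2.1 ]
B [580.   4. 260.] [-0.07  0.4   1.56 -0.    1.19  1.5 ]
B [580.   4. 191.] [-0.07  0.47  1.63 -0.    1.04  1.5 ]
B [531.  76. 322.] [ 0.06  0.26  1.6  -0.    1.29  1.63]
B [531.  76. 242.] [ 0.06  0.33  1.7  -0.    1.11  1.63]
B [531. 182. 309.] [ 0.25  0.32  1.55 -0.    1.27  1.82]
B [531. 290. 288.] [ 0.42  0.42  1.46 -0.    1.27  2.  ]
B [531. 290. 368.] [ 0.42  0.37  1.34 -0.    1.44  2.  ]
B [531. 111. 180.] [ 0.12  0.42  1.74 -0.    0.98  1.69]
B [531. 111. 360.] [ 0.12  0.25  1.52 -0.    1.37  1.69]
B [ 566 -277  360] [-0.53  0.42  1.28 -0.    1.44  1.04]
B [ 566 -277  205] [-0.53  0.54  1.48 -0.    1.12  1.04]
```

Run:
```python
from h import *
q=Q(ext[2])
effector.move_gripper(0)
arm.move_pose([400,-330,330],q)
arm.move_pose(E(-92,-46,260),q); 
arm.movel(E(-92,-46,191),q,velocity=120); st("down")
for y in (-60,-70,-80,-84):
    arm.movel(E(-92,y,191),q,velocity=60); st(y)
for n in ["scene","top"]:
    im=vision.grab_frame(n); r=(190,300,250,390) if n=="scene" else (195,305,195,330)
    cv2.imwrite(f"pics/{n}1.png",cv2.resize(im[r[0]:r[1],r[2]:r[3]],None,fx=5,fy=5,interpolation=cv2.INTER_CUBIC))
```

```text
down t 6.08 p [576.8   3.6 191.7] F [-0.3  0.1  0.1] w 0.3
-60 t 6.46 p [590.6   3.8 191.1] F [-0.1 -0.9 -0.2] w -0.1
-70 t 6.78 p [600.6   3.8 190.9] F [ 0.2  0.1 -0.1] w -0.1
-80 t 7.09 p [610.5   3.7 190.9] F [-0.4  0.3  0.1] w -0.2
-84 t 7.34 p [614.5   3.7 190.9] F [ 0.6 -0.2 -0.2] w 0.2
```

View pics/scene1.png

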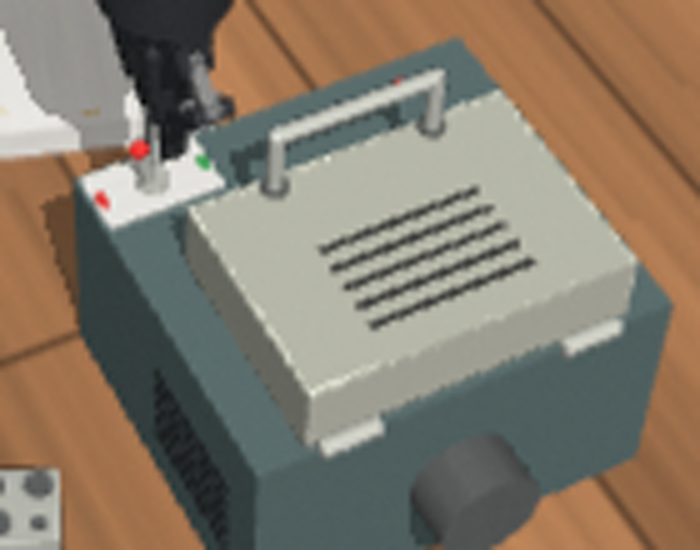

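The tip at about (278,220) is just past upright, so I push further until the bat meets its stop.

Run:
```python
from h import *
q=Q(ext[2])
for y in (-90,-93,-96,-99):
    arm.movel(E(-92,y,191),q,velocity=40); o=st(y)
    if np.linalg.norm(o["ft_force"])>8: break
arm.movel(E(-92,-60,191),q,velocity=120)
arm.movel(E(-92,-60,300),q,velocity=200)
for n in ["scene"]:
    im=vision.grab_frame(n); r=(190,300,250,390)
    cv2.imwrite(f"pics/{n}2.png",cv2.resize(im[r[0]:r[1],r[2]:r[3]],None,fx=5,fy=5,interpolation=cv2.INTER_CUBIC))
    print([(d["uv"],d["conf"]) for d in nets.mark_of(n,"switch_tip")[:2]])
    for a in (0,.4,.5,.6,.7,.8): print(a,proj(n,E(-92,-90+34*np.sin(.4-a),150+34*np.cos(.4-a))).round(1))
```

```text
-90 t 7.74 p [620.    3.8 190.7] F [-5.1  0.6  1.9] w -0.4
-93 t 7.99 p [620.8   3.8 190.5] F [-19.9  -0.4   8. ] w -0.1
[([371.3, 369.7], 0.57), ([275.2, 221.2], 0.39)]
0 [[284.2 217.6]]
0.4 [[280.  218.5]]
0.5 [[278.9 218.9]]
0.6 [[277.9 219.5]]
0.7 [[276.8 220. ]]
0.8 [[275.8 220.7]]
```

View pics/scene2.png

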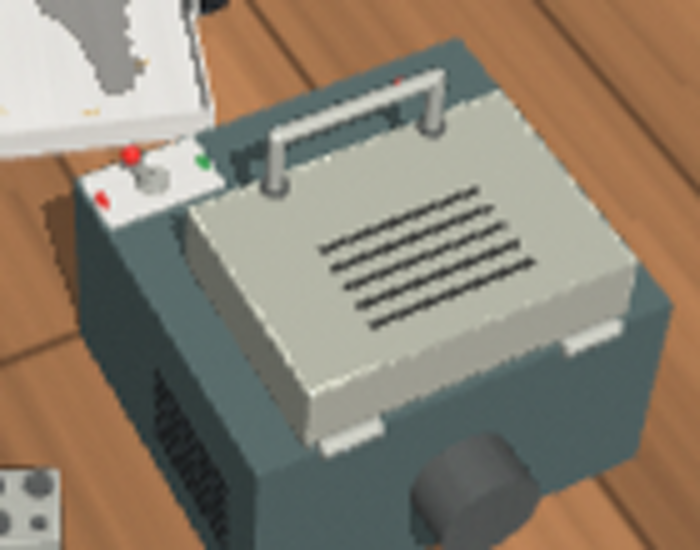

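The toggle tip is at about (276,221), which is roughly 0.78 rad, and it pressed against its stop, so the extractor is off. Now the hood.

Run:
```python
from h import *
q=Q(ext[2])
arm.move_pose(bar(0)+[0,0,75],q); effector.move_gripper(60)
arm.movel(bar(0),q,velocity=120); st("at bar")
effector.move_gripper(0); st("closed")
for th in (.12,.27,.42,.57):
    arm.movel(bar(th),q,velocity=100); o=st(th)
    if np.linalg.norm(o["ft_force"])>40 : break
im=vision.grab_frame("scene"); cv2.imwrite("pics/scene3.png",im[100:320,180:480])
```

```text
at bar t 11.05 p [531.   76.  242.7] F [-0.1  0.4  0.7] w 59.5
closed t 11.57 p [530.7  76.1 242.4] F [-1.   1.4  4.5] w 7.8
0.12 t 11.92 p [530.7  87.7 257.6] F [-1.8 -4.4  5.4] w 7.9
0.27 t 12.31 p [530.7 104.5 274.5] F [-3.2 -7.2  8.2] w 7.8
0.42 t 12.7 p [530.8 124.1 289.3] F [-6.7 -8.  16.5] w 7.8
0.57 t 13.09 p [530.9 146.1 300. ] F [-5.9 -5.2 14.6] w 7.6
```

View pics/scene3.png

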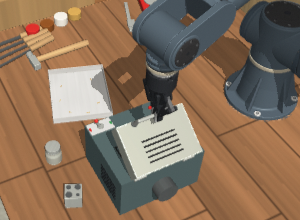

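The hood follows the gripper with moderate forces, so I carry on.

Run:
```python
from h import *
q=Q(ext[2])
for th in (.72,.87,1.02,1.17,1.32,1.44,1.52):
    arm.movel(bar(th),q,velocity=100); o=st(th)
    if np.linalg.norm(o["ft_force"])>40 : break
im=vision.grab_frame("scene"); cv2.imwrite("pics/scene4.png",cv2.resize(im[100:320,180:480],None,fx=2.5,fy=2.5))
```

```text
0.72 t 13.53 p [530.8 169.5 307.1] F [-4.8 -2.9 11.5] w 7.8
0.87 t 13.93 p [530.9 193.5 310.5] F [-4.  -0.5  7.3] w 7.6
1.02 t 14.32 p [530.8 217.4 310.3] F [-1.9  1.7  1.9] w 7.5
1.17 t 14.71 p [530.8 240.9 306.6] F [-1.2  0.  -6. ] w 7.7
1.32 t 15.1 p [530.9 264.5 300.8] F [-3.8  2.3 -0.6] w 7.5
1.44 t 15.44 p [531.  282.3 293.3] F [-5.7  3.5  2.4] w 7.7
1.52 t 15.72 p [531.  293.3 287. ] F [-5.6  3.   2.6] w 8.0
```

View pics/scene4.png

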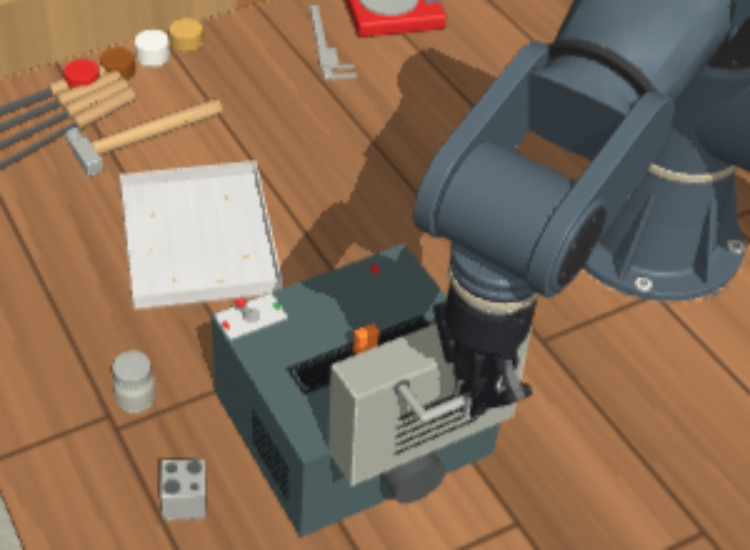

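The hood stands up and the orange grip is exposed. I open the gripper slightly, back off upward and look at the cassette.

Run:
```python
from h import *
q=Q(ext[2])
effector.move_gripper(20); st("rel")
p=telemetry.get_obs()["eef_pos"]
arm.movel(p+[0,0,100],q,velocity=150); st("up")
arm.move_pose([430,-120,380],q)
for n in ["scene","top"]:
    im=vision.grab_frame(n); r=(190,310,250,400) if n=="scene" else (175,305,180,330)
    cv2.imwrite(f"pics/{n}5.png",cv2.resize(im[r[0]:r[1],r[2]:r[3]],None,fx=5,fy=5,interpolation=cv2.INTER_CUBIC))
    print(n,"pred grip",proj(n,E(15,0,175)).round(1),"gtop",proj(n,E(15,0,192)).round(1),[(d["uv"],d["conf"]) for d in nets.mark_of(n,"filter_grip")[:2]])
    for th in (1.3,1.5): print(th,proj(n,bar(th)),[(d["uv"],d["conf"]) for d in nets.mark_of(n,"hood_handle")[:1]])
    if n=="top":
        for k in range(2):
            for d in nets.masks_of("top","tray")[:1]:
                pts=np.argwhere(d["region"])[:,::-1].astype(float); print(d["conf"],cv2.minAreaRect(np.array([ray("top",p,22)[:2] for p in pts],np.float32)))
```

```text
rel t 16.04 p [531.6 292.7 286.8] F [ 0.9 -0.2  0.1] w 20.0
up t 16.86 p [531.4 292.6 385.7] F [-0.2 -0.2  0.6] w 19.8
scene pred grip [[325.9 235.8]] gtop [[326.3 231.9]] [([327.9, 238.1], 0.65)]
1.3 [[360.45966049 245.43542846]] [([368.5, 260.7], 0.78)]
1.5 [[366.38512271 257.62524081]] [([368.5, 260.7], 0.78)]
top pred grip [[240.2 248.9]] gtop [[239.7 248.3]] [([237.9, 252.1], 0.56)]
1.3 [[183.43846219 244.53825647]] [([174.4, 246.4], 0.57)]
1.5 [[174.22677467 245.21016666]] [([174.4, 246.4], 0.57)]
0.63 ((568.1129760742188, -275.6591796875), (240.37393188476562, 203.03607177734375), 72.3360824584961)
0.63 ((568.1129760742188, -275.6591796875), (240.37393188476562, 203.03607177734375), 72.3360824584961)
```

View pics/scene5.png

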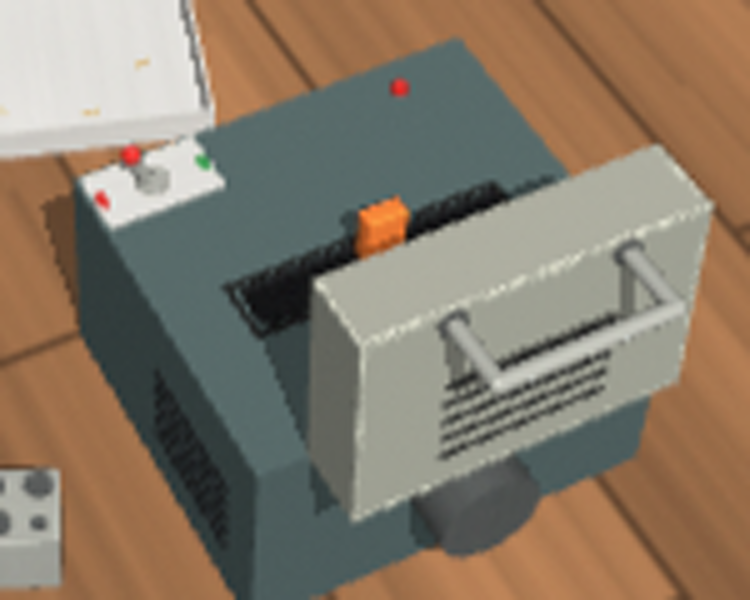

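View pics/top5.png

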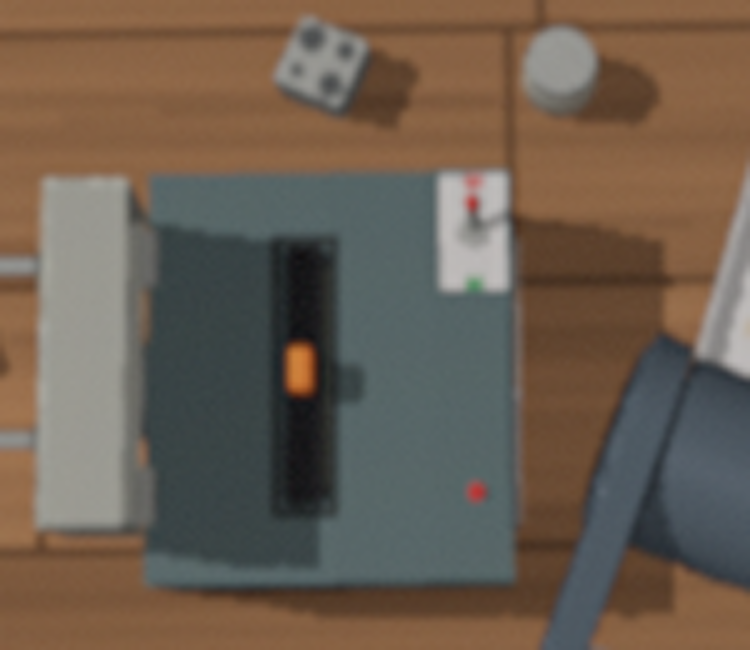

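The hood stands at about 1.5 rad. The grip top is at (240,248.6) in the top view against a predicted (239.7,248.3). Now I grasp and lift.

Run:
```python
from h import *
q=Q(ext[2])
effector.move_gripper(50)
arm.move_pose(E(15,0,280),q)
arm.movel(E(15,0,178),q,velocity=100); st("down")
effector.move_gripper(0); o=st("grip")
p=o["eef_pos"]
for dz in (20,60,120,180):
    arm.movel(E(15,0,178+dz),q,velocity=80); o=st(dz)
    if np.linalg.norm(o["ft_force"])>25: print("stop");break
for n in ["scene","top"]:
    im=vision.grab_frame(n); r=(90,310,200,470) if n=="scene" else (150,305,150,350)
    cv2.imwrite(f"pics/{n}6.png",cv2.resize(im[r[0]:r[1],r[2]:r[3]],None,fx=2.7,fy=2.7,interpolation=cv2.INTER_CUBIC))
```

```text
down t 21.54 p [531.  111.  178.6] F [ 0.2  0.4 -0.3] w 49.7
grip t 21.96 p [530.9 111.  178.4] F [-1.5 -0.1  5.7] w 13.1
20 t 22.36 p [530.7 111.  198. ] F [ 0.5 -1.3 -2.8] w 12.9
60 t 23.01 p [530.5 110.9 237.7] F [-0.  -0.1 -3.5] w 13.3
120 t 23.91 p [530.5 110.9 297.4] F [-0.5  1.1 -3.5] w 13.1
180 t 24.81 p [530.5 110.9 357.4] F [ 0.1  0.4 -3. ] w 13.4
```

View pics/scene6.png

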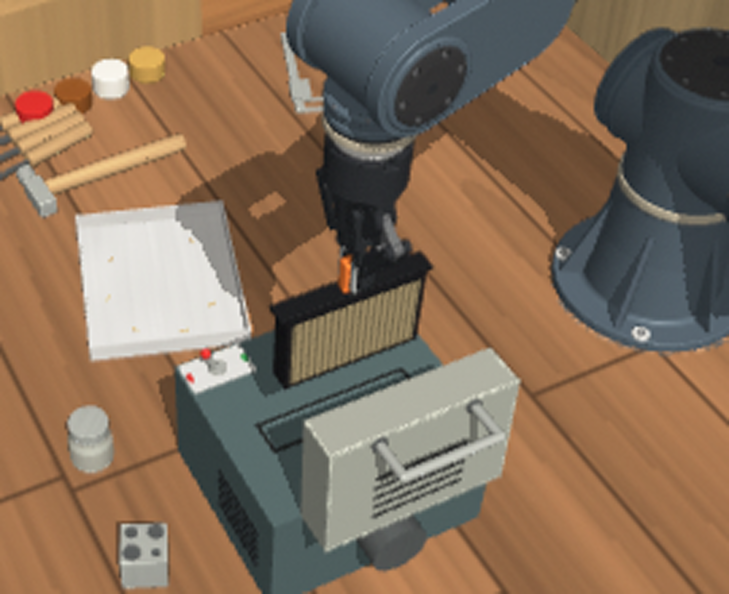

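The cassette is out and upright, and the wrist force of about 3 N fits its weight. I carry it to the tray.

Run:
```python
from h import *
q=Q(ext[2])
arm.movel([567.5,-276,357],q,velocity=130); st("over")
arm.movel([567.5,-276,203],q,velocity=80); arm.dwell(0.5); o=st("low"); print(np.abs(o["joint_vel"]).max())
for n in ["scene","top"]:
    im=vision.grab_frame(n); r=(90,310,170,440) if n=="scene" else (150,305,190,440)
    cv2.imwrite(f"pics/{n}7.png",cv2.resize(im[r[0]:r[1],r[2]:r[3]],None,fx=2.7,fy=2.7,interpolation=cv2.INTER_CUBIC))
    print(n,[(d["uv"],d["conf"]) for d in nets.mark_of(n,"filter_foot")[:2]],proj(n,[567.5,-276,80]).round(1), "grip",[(d["uv"],d["conf"]) for d in nets.mark_of(n,"filter_grip")[:2]],proj(n,[567.5,-276,200]).round(1))
```

```text
over t 28.05 p [ 567.5 -275.8  357. ] F [ 0.3  0.  -3.4] w 12.9
low t 30.62 p [ 567.5 -276.   203. ] F [-1.3  0.1 -3.8] w 13.4
0.001984244368018283
scene [([257.8, 175.7], 0.86), ([261.2, 196.7], 0.29)] [[258.  178.6]] grip [([258.7, 148.9], 0.84)] [[256.5 151.5]]
top [] [[359.6 239.5]] grip [] [[365.9 234.4]]
```

View pics/scene7.png

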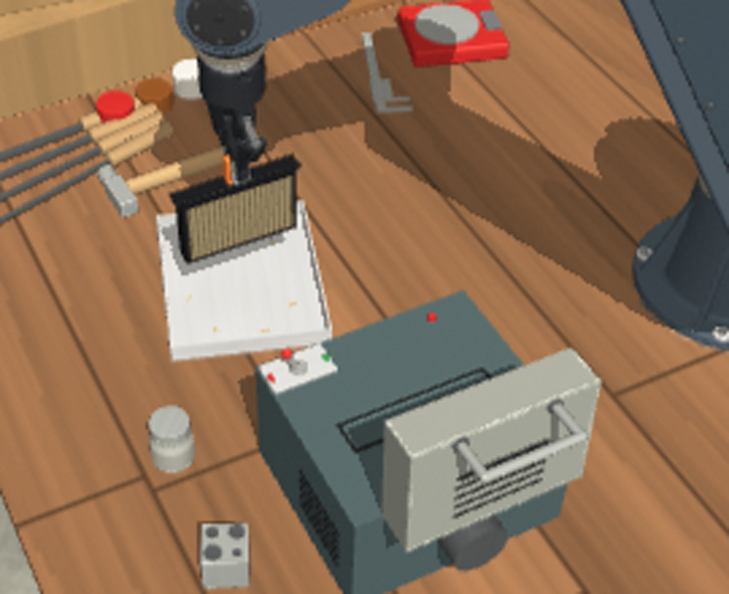

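View pics/top7.png

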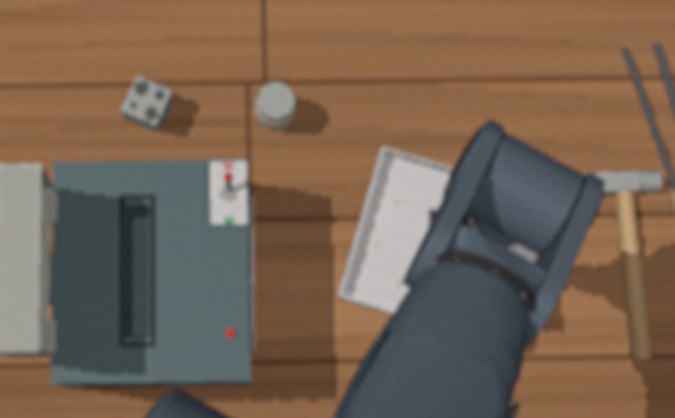

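The cassette hangs upright over the tray, and the toggle and hood are unchanged. One last cross-check of the tray centre from the scene view before handing in.

Run:
```python
from h import *
im=cv2.imread("pics/scene0.png")
print(np.mean([ray("scene",p,25)[:2] for p in [(229,168),(284,166),(291,213),(233,221)]],axis=0))
```

```text
[ 566.83233151 -272.08314646]
```

Run:
```python
from rig import finish_job
from h import *
st("pre"); finish_job()
```

```text
pre t 30.93 p [ 567.5 -276.   202.9] F [-0.2 -0.4 -2.4] w 13.0
the job is handed in; nothing more can be done
```

The job is handed in at about 31 s of the 69 s allowed. The extractor is off, the hood is open, and the cassette is held upright over the middle of the tray. No verdict was reported.

- **Switch:** I pushed the toggle to its stop. In the picture its tip sits at about 0.78 rad, above the 0.6 needed.
- **Hood:** I swung it along its arc to about 1.5 rad and let go. It has stood open by itself since.
- **Cassette:** I drew it straight up and carried it upright. The grip held at 13 mm finger opening, with about 3 N of weight on the wrist.
- **Final position:** The lower edge is about 80 mm above the bench, roughly 55 mm above the tray's rim. The two camera views put the tray centre within about 4 mm of each other, and the cassette hangs within about 4 mm of both.
- **Other things on the bench:** The tray, jar, doming block and hammer looked undisturbed in the last pictures. The spare was outside the close-ups I viewed, but the arm never went near it.

**Checks that failed or disagreed:**
- The networks missed some things: the tray once in the scene view, and the cassette in the last top view, where the arm covers it.
- In the scene view the network put the lower edge and the grip about 3 px off where I calculated them. That is small against the limits.

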